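# Restart the dial machine from its control box

## Robot

A 6-joint arm with a two-finger parallel gripper is mounted at the origin on the work surface. World frame = base frame: x ahead of the robot, y to its left, z up, the work surface at z = 0. Lengths are in m, angles in rad, forces in N, time in s.
With the tool pointing down it reaches from about 0.35 to 0.85 m from the base axis. Payload 8.1 kg.
Tool frame: the origin (TCP) lies at the very end of the fingers, on their centre line; the grasp point (between the pads) lies 19 mm behind it (arm.grip_depth is the distance from the TCP to the grasp point, in m); z points along the fingers, y is the line along which they close (so a half turn about z gives the same grasp; the last joint's range is limited). The gripper opens to 85 mm and grips with 20 to 120 N. Pads are 22 mm wide; open, the fingers measure 114 mm over their backs; the gripper's body (76 mm by 85 mm) begins 54 mm behind the grasp point. The pads swing forward as they close: fully open they stand 13 mm farther back than shut.
Start: joints at [1.134, 0.13, 1.488, -0, 1.523, -0.085], TCP at [0.207, 0.563, 0.231] pointing down, gripper open.
Joint ranges: [-2.96, 2.96], [-0.89, 2.26], [0.02, 2.5], [-1.34, 4.48], [0, 2.73], [-2.66, 2.66]. Speed limits (rad/s): [2.39, 2.39, 2.79, 3.14, 3.14, 3.14].

## Interface

Orientations are given as a unit quaternion [x, y, z, w].
In Python, from cell import status, cams, ticket, arm gives the robot as it stands. The module is installed in compiled form; this text tells all that it offers.
- The arm moves only by the tool jog_arm, never from a script. Its argument "motion" is a list that holds one entry, the list of rows, each a list of 7 numbers: the shift along the world's x, y, z scaled (see below), then the turn, a rotation vector about the world's x, y, z scaled (see below), then the closure, from -1 (fully open) to 1 (shut). In form: [[[tx, ty, tz, wx, wy, wz, hand], ...]]. A call has 1 to 20 rows; each row shifts and turns the commanded pose from where the row before left it; what a row does not reach is not made up. The controller multiplies each number of a shift by 50 cm and each number of a turn by 180 degrees. A row lasts 1/10 s, in which the tool goes at most 50 mm and 8.59 degrees, less where a joint would pass 70% of its speed; a pose out of reach is approached as far as the arm can. A call with a number of a shift or a turn outside -1 to 1 is refused whole. A call with a gripper value outside its range is refused whole. The fingers move at their own pace and stop on an object; "squeeze" is the grip in N (left out, the last holds). Time passes only in rows, so rows that do not move let the fingers close. It gives the time, the measured TCP pose, the force, the opening and the grip force at its end, in the units of the state.
- status.state(): the state, without advancing time (a new reading comes with each control period).
- cams.read_camera(name): name is "side" or "top"; returns (picture, depth): 384x512x3 uint8, red, green, blue; 384x512 float32, m along the optical axis (not along the pixel's ray), 0 where there is no reading.
- cams.get_calibration(name): a dict with "K" (3x3 intrinsics, pixels), "rvec" (rotation vector, rad) and "tvec" (3), from world to camera coordinates, as OpenCV has them. Camera axes: x right, y down, z forward; pixel columns grow to the right and rows downward; lengths in m; the calibration is good to about 2 mm. A picture is of the moment at which its call begins. get_calibration takes no time and is no camera call.
- ticket.job_done(): hands the job in; it is judged then, once.
The state is a dict: "time_s": time; "joint_pos": joint angles; "joint_vel": joint speeds; "effort": joint torques, N m; "eef_pos": TCP position; "tcp_rot": TCP orientation; "force": force on the tool from outside, world axes, zero at the start; "moment": the same for the moment, N m; "grip_width": finger opening in m; "finger_force": force on a finger pad.
Only numpy, scipy, OpenCV 4.12 (cv2) and the standard library are available. Lean on these libraries where they do the work, as an engineer would, in place of code of your own. Each camera call takes 0.05 s, during which the arm holds its last target. There are 200 camera calls.

## Task

Restart the dial machine at its steel control box with your fingertips: push down the white-barred, raised end of the black rocker so that it flips fully over to on, then push the blue air knob all the way in so that it stays in, then press the green start button right down and let it come back up. Keep strictly to that order, never touch the red stop button, and leave the tray, the bowl, the screwdriver and the loose fitting where they are.

Things in the scene. Friction and masses are not known exactly. Their poses are not given: they have to be found in the camera images.
- panel: Fixed stainless control box lying on the bench, 130 (its x) by 330 (its y) by 70 mm high; origin under its centre, on the bench. Turned by up to 0.4 rad about vertical. Its flat top, 70 mm above the bench, carries four controls in one row along its y axis, their centres 72 mm apart, in an order that changes from run to run; all controls are turned as the box is.
- power (a joint): Black rocker switch, 60 mm long (box's x), 34 mm wide, in a grey 74 x 46 x 10 mm frame; pivot at its middle. 0 (up to 0.03 at the start) is off: the half towards the box's +x (away from the robot), with a white cross bar, is raised by 0.36 rad, the other half level. 0.36 is on: the white-barred half is level, 88 mm above the bench. Stays where it is left; takes about 3.5 N at the press point.
- power_press (a point): Point on the surface of the rocker's white-barred half, 20 mm from the pivot, in the middle of the width: where to push down. It moves with the rocker: about 95 mm above the bench when off and 88 mm when on. Straight down travels about 7 mm.
- air (a joint): Blue push-pull air knob, a mushroom 36 mm across on a steel stem over a round aluminium collar. Reads 0 (up to 0.002 at the start) when out and 0.010 m when fully pushed in (straight down). It needs about 3 N and stays where it is left.
- air_top (a point): Centre of the flat top of the blue knob: 108 mm above the bench when out, 98 mm when in.
- start (a joint): Green round push button, 32 mm across, in a dark steel collar 48 mm across. Reads 0 when up and 0.006 m when fully down; a spring brings it back; fully down takes about 4 N.
- start_top (a point): Centre of the top of the green button: 92 mm above the bench when up, 86 mm when down.
- stop: Red mushroom stop button, 40 mm across, on a flat yellow disc 58 mm across: not to be touched. Origin on its axis, 76 mm above the bench; its top is 30 mm higher.
- tray: Loose grey tray of chromed fittings, 120 x 180 x 45 mm, on the bench beyond the box; origin under its centre. Leave it.
- bowl: Loose teal bowl, 90 mm across and 40 mm high, on the bench beyond the box; origin under its centre. Leave it.
- driver: Loose orange-handled screwdriver, 170 mm long, lying on the bench on the robot's side of the box; origin at the underside of its middle, x axis towards its tip. Leave it.
- fitting_mid (a point): Centre of a loose steel fitting, 24 mm across and 42 mm high, standing on the bench on the robot's side of the box. Leave it.

How it is judged:
By the outcome, as a careful person would: the job done as asked, in the order asked, and still so for the second after the job is handed in, with the robot touching nothing.
It also fails if it takes over 38 s, if anything falls off the work surface, if the arm or the gripper's body presses on something with over 40 N, if the wrist force passes 120 N, or if a joint passes its speed limit or range.

## Working session

There is one attempt and no reset: what is moved stays moved. The work goes in short steps, Python scripts to look and compute and a tool call to move; the robot and the scene stay as the last step left them, time stands still between calls to the robot, and variables do not carry over. Pictures are saved under pics/ and viewed, at most 10 in all, crops included, and the job is handed in when it is done.

Besides the shell and the picture viewer there is one more tool, called as name(argument=value, ...) on one line, values as JSON. jog_arm: Moves the arm, as the interface text tells. Its arguments: {"type":"object","properties":{"motion":{"type":"array"},"squeeze":{"type":"number"}},"required":["motion"]}

```bash
mkdir -p pics
cat > h.py <<'E'
import numpy as np, cv2
from cell import status, cams, ticket, arm
def cal(n):
    c=cams.get_calibration(n); return np.array(c["K"],float),cv2.Rodrigues(np.array(c["rvec"],float))[0],np.array(c["tvec"],float).ravel()
def toplane(n,u,v,z):
    K,R,t=cal(n); d=R.T@np.linalg.inv(K)@np.array([u,v,1.]); o=-R.T@t
    return o+d*(z-o[2])/d[2]
def topoint(n,u,v,dep):
    K,R,t=cal(n); return R.T@(np.linalg.inv(K)@np.array([u,v,1.])*dep-t)
def blobs(n,im,lo,hi,amin=40):
    hsv=cv2.cvtColor(im,cv2.COLOR_RGB2HSV); m=cv2.inRange(hsv,np.array(lo),np.array(hi))
    k,l,s,c=cv2.connectedComponentsWithStats(m)
    return [(int(s[i,4]),c[i].round(1),s[i,:4].tolist(),l==i) for i in range(1,k) if s[i,4]>=amin]
E
python3 - <<'E'
from h import *
for n in("top","side"):
    im,d=cams.read_camera(n); np.savez(f"{n}0.npz",im=im,d=d)
    cv2.imwrite(f"pics/{n}0.png",im[:,:,::-1])
    for nm,lo,hi in(("blue",(100,120,40),(130,255,255)),("green",(45,100,40),(85,255,255)),("red",(0,150,60),(6,255,255)),("yellow",(20,120,80),(35,255,255))):
        for b in blobs(n,im,lo,hi):
            dd=np.median(d[b[3]]); print(n,nm,b[:3],topoint(n,*b[1],dd).round(3))
    K,R,t=cal(n); print(K[0],(-R.T@t).round(3))
s=status.state(); print(s["time_s"],s["tcp_rot"],s["eef_pos"],s["grip_width"])
E
```

```text
top blue (212, array([201.7, 201.6]), [194, 194, 17, 16]) [0.564 0.131 0.106]
top green (181, array([270.7, 214.9]), [264, 208, 15, 15]) [ 0.534 -0.009  0.091]
top red (238, array([167.7, 195.3]), [159, 187, 18, 17]) [0.578 0.201 0.104]
top red (149, array([447.8, 202.1]), [439, 195, 19, 15]) [ 0.558 -0.407  0.013]
top yellow (253, array([172.3, 197.2]), [157, 184, 27, 26]) [0.577 0.197 0.075]
top yellow (152, array([199.4, 258.4]), [182, 254, 36, 10]) [0.446 0.148 0.025]
[449.61894471   0.         257.29735221] [0.488 0.015 1.018]
side blue (339, array([229.4, 239.4]), [219, 230, 21, 20]) [0.56  0.134 0.106]
side green (1325, array([230.4, 167.4]), [208, 150, 46, 37]) [ 0.686 -0.061  0.018]
side green (214, array([286.9, 191.8]), [279, 185, 17, 15]) [ 0.531 -0.006  0.091]
side red (114, array([350.2,  98.4]), [343, 93, 15, 11]) [ 0.556 -0.407  0.011]
side red (485, array([195.9, 271.7]), [184, 260, 25, 24]) [0.574 0.204 0.104]
side yellow (632, array([25.7, 77.1]), [0, 46, 71, 77]) [1.077 0.047 0.167]
side yellow (394, array([198.6, 285.5]), [180, 266, 37, 31]) [0.568 0.211 0.077]
[406.52715724   0.         258.79706042] [0.355 0.408 0.64 ]
0.1 [ 1.74997964e-01  9.84568421e-01 -8.27561697e-04 -2.28557318e-04] [0.20651673 0.56280156 0.23032625] 0.08515248185596139
```

View pics/top0.png

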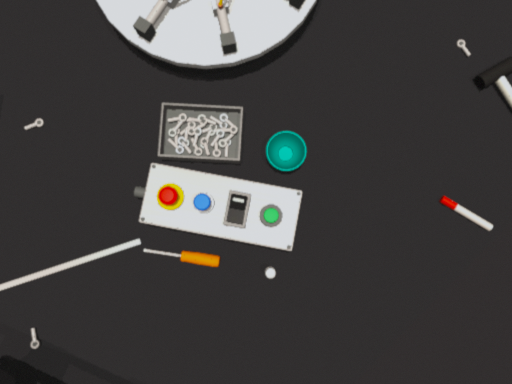

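View pics/side0.png

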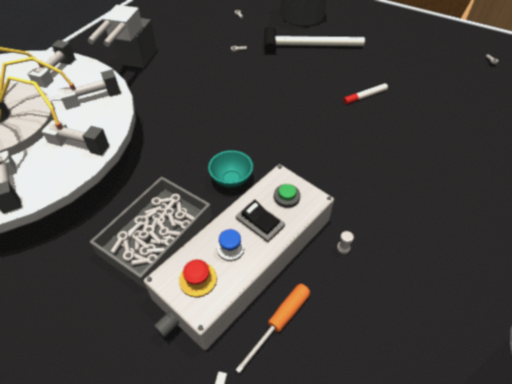

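The pictures show the row from +y to −y: red stop (top 168,195), blue knob (202,202), rocker (237,208) with its white bar on the far side, green button (271,215). Box yaw ≈ −0.207. The rocker press point is ≈ (0.567, 0.058). I'll move above it with the fingers shut.

jog_arm(motion=[[[0.045, -0.063, 0, 0, 0, 0, 1], [0.045, -0.063, 0, 0, 0, 0, 1], [0.045, -0.063, 0, 0, 0, 0.023, 1], [0.045, -0.063, 0, 0, 0, 0.023, 1], [0.045, -0.063, 0, 0, 0, 0, 1], [0.045, -0.063, 0, 0, 0, 0, 1], [0.045, -0.063, 0, 0, 0, 0, 1], [0.045, -0.063, 0, 0, 0, 0, 1], [0.045, -0.063, 0, 0, 0, 0, 1], [0.045, -0.063, 0, 0, 0, 0, 1], [0.045, -0.063, 0, 0, 0, 0, 1], [0.045, -0.063, 0, 0, 0, 0, 1], [0.045, -0.063, 0, 0, 0, 0, 1], [0.045, -0.063, 0, 0, 0, 0, 1], [0.045, -0.063, 0, 0, 0, 0, 1], [0.045, -0.063, 0, 0, 0, 0, 1], [0, 0, -0.07, 0, 0, 0, 1], [0, 0, -0.07, 0, 0, 0, 1], [0, 0, -0.06, 0, 0, 0, 1], [0, 0, 0, 0, 0, 0, 1]]], squeeze=40)

```text
time_s: 2.1
eef_pos: [0.5626, 0.059, 0.1254]
tcp_rot: [0.104, 0.995, -0.001, -0.005]
force: [-0.8, 0.1, -0.5]
grip_width: 0.0001
finger_force: 0.0
```

Run:
```python
from h import *
s=status.state(); print(s["time_s"],s["eef_pos"].__repr__(),s["tcp_rot"],s["force"],s["grip_width"])
z=np.load("top0.npz"); im=z["im"]
# rocker & white bar from top0
g=cv2.cvtColor(im,cv2.COLOR_RGB2GRAY)[180:235,215:260]
k,l,st,c=cv2.connectedComponentsWithStats((g<70).astype(np.uint8))
for i in range(1,k):
    if 60<st[i,4]<900: print("dark",st[i],toplane("top",c[i][0]+215,c[i][1]+180,.09).round(4))
im,d=cams.read_camera("side"); cv2.imwrite("pics/side1.png",cv2.resize(im[100:330,130:380,::-1],None,fx=2.6,fy=2.6,interpolation=cv2.INTER_CUBIC))
```

```text
2.1 array([0.56264736, 0.05901073, 0.12541701]) [ 1.03633785e-01  9.94602528e-01 -6.01409375e-04 -5.04855062e-03] [-0.7828454   0.11952205 -0.53238152] 0.00010300325381674521
dark [ 15  14  17  17 167] [0.56   0.0588 0.09  ]
```

View pics/side1.png

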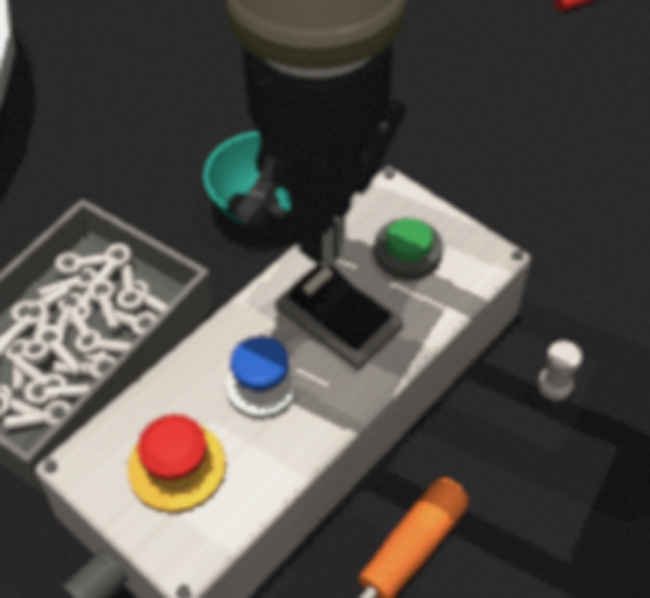

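The picture shows the shut fingers just above the rocker's white-barred end (crop ~330,255), with the knob and button clear on both sides. I'll adjust slightly and go down in small steps.

jog_arm(motion=[[[0.006, 0, -0.01, 0, 0, 0, 1], [0, 0, -0.01, 0, 0, 0, 1], [0, 0, -0.01, 0, 0, 0, 1], [0, 0, 0, 0, 0, 0, 1], [0, 0, 0, 0, 0, 0, 1]]])

```text
time_s: 2.65
eef_pos: [0.5698, 0.0593, 0.1166]
tcp_rot: [0.103, 0.995, 0.0, 0.0]
force: [-0.4, 0.0, -1.1]
grip_width: -0.0002
finger_force: 0.0
```

jog_arm(motion=[[[0, 0, -0.01, 0, 0, 0, 1], [0, 0, -0.01, 0, 0, 0, 1], [0, 0, -0.01, 0, 0, 0, 1], [0, 0, -0.008, 0, 0, 0, 1], [0, 0, -0.006, 0, 0, 0, 1], [0, 0, -0.006, 0, 0, 0, 1], [0, 0, -0.005, 0, 0, 0, 1], [0, 0, -0.003, 0, 0, 0, 1], [0, 0, 0, 0, 0, 0, 1], [0, 0, 0, 0, 0, 0, 1]]])

```text
time_s: 3.65
eef_pos: [0.5701, 0.0593, 0.088]
tcp_rot: [0.103, 0.995, 0.0, 0.0]
force: [1.1, -1.3, 7.4]
grip_width: 0.0001
finger_force: 3.6
```

jog_arm(motion=[[[0, 0, -0.002, 0, 0, 0, 1], [0, 0, -0.002, 0, 0, 0, 1], [0, 0, 0, 0, 0, 0, 1], [0, 0, 0, 0, 0, 0, 1]]])

```text
time_s: 4.05
eef_pos: [0.5702, 0.0593, 0.0878]
tcp_rot: [0.103, 0.995, 0.0, 0.001]
force: [-7.5, -1.2, 20.6]
grip_width: 0.0002
finger_force: 10.8
```

At the stop (20 N, z = 0.0878). I'll lift, check the rocker, and move over the knob.

jog_arm(motion=[[[0, 0, 0.03, 0, 0, 0, 1], [0, 0, 0.04, 0, 0, 0, 1], [0, 0, 0.04, 0, 0, 0, 1], [0, 0.04, 0, 0, 0, 0, 1], [-0.008, 0.05, 0, 0, 0, 0, 1], [-0.008, 0.056, 0, 0, 0, 0, 1], [0, 0, 0, 0, 0, 0, 1], [0, 0, 0, 0, 0, 0, 1], [0, 0, 0, 0, 0, 0, 1]]])

```text
time_s: 4.95
eef_pos: [0.5614, 0.1317, 0.1399]
tcp_rot: [0.104, 0.995, -0.0, -0.001]
force: [0.2, -0.2, -0.7]
grip_width: -0.0003
finger_force: 0.0
```

Run:
```python
from h import *
im,d=cams.read_camera("side"); cv2.imwrite("pics/side2.png",cv2.resize(im[100:330,130:380,::-1],None,fx=2.6,fy=2.6,interpolation=cv2.INTER_CUBIC))
```

```text
(no output)
```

View pics/side2.png

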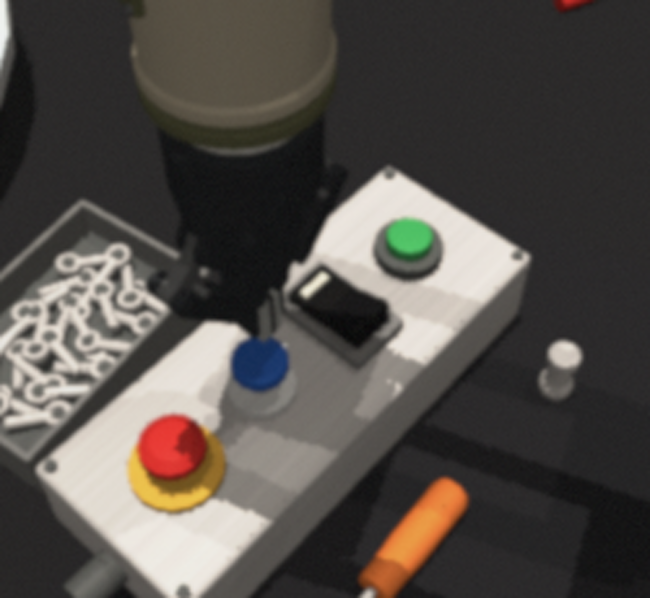

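The rocker has flipped: its white-barred half is level (crop 315,285) and its near half is raised. The fingers hang over the blue knob (260,360), so I'll press it.

jog_arm(motion=[[[0, 0, -0.02, 0, 0, 0, 1], [0, 0, -0.02, 0, 0, 0, 1], [0, 0, -0.014, 0, 0, 0, 1], [0, 0, -0.008, 0, 0, 0, 1], [0, 0, -0.008, 0, 0, 0, 1], [0, 0, -0.006, 0, 0, 0, 1], [0, 0, -0.006, 0, 0, 0, 1], [0, 0, -0.004, 0, 0, 0, 1], [0, 0, -0.001, 0, 0, 0, 1], [0, 0, 0, 0, 0, 0, 1], [0, 0, 0, 0, 0, 0, 1]]])

```text
time_s: 6.1
eef_pos: [0.562, 0.1323, 0.0979]
tcp_rot: [0.103, 0.995, 0.0, 0.0]
force: [-3.9, -1.1, 8.1]
grip_width: 0.0
finger_force: 4.5
```

jog_arm(motion=[[[0, 0, -0.002, 0, 0, 0, 1], [0, 0, -0.002, 0, 0, 0, 1], [0, 0, 0, 0, 0, 0, 1], [0, 0, 0, 0, 0, 0, 1]]])

```text
time_s: 6.5
eef_pos: [0.5621, 0.1323, 0.0977]
tcp_rot: [0.103, 0.995, 0.0, 0.001]
force: [-12.7, -1.7, 22.5]
grip_width: -0.0001
finger_force: 11.2
```

The knob is bottomed. I'll lift and move over the green button at (0.533, −0.008).

jog_arm(motion=[[[0, 0, 0.02, 0, 0, 0, 1], [0, 0, 0.03, 0, 0, 0, 1], [0, 0, 0.04, 0, 0, 0, 1], [-0.01, -0.05, 0, 0, 0, 0, 1], [-0.01, -0.06, 0, 0, 0, 0, 1], [-0.01, -0.06, 0, 0, 0, 0, 1], [-0.016, -0.06, 0, 0, 0, 0, 1], [-0.01, -0.05, 0, 0, 0, 0, 1], [0, 0, 0, 0, 0, 0, 1], [0, 0, 0, 0, 0, 0, 1], [0, 0, 0, 0, 0, 0, 1]]])

```text
time_s: 7.6
eef_pos: [0.5342, -0.0071, 0.1402]
tcp_rot: [0.103, 0.995, 0.0, 0.0]
force: [0.6, -0.9, 0.3]
grip_width: -0.0001
finger_force: 0.0
```

Run:
```python
from h import *
im,d=cams.read_camera("side"); cv2.imwrite("pics/side3.png",cv2.resize(im[100:330,130:380,::-1],None,fx=2.6,fy=2.6,interpolation=cv2.INTER_CUBIC))
for b in blobs("side",im,(100,120,40),(130,255,255)): print(b[:3],topoint("side",*b[1],np.median(d[b[3]])).round(4))
```

```text
(338, array([229.8, 242.3]), [220, 233, 21, 20]) [0.5602 0.1334 0.0974]
```

View pics/side3.png

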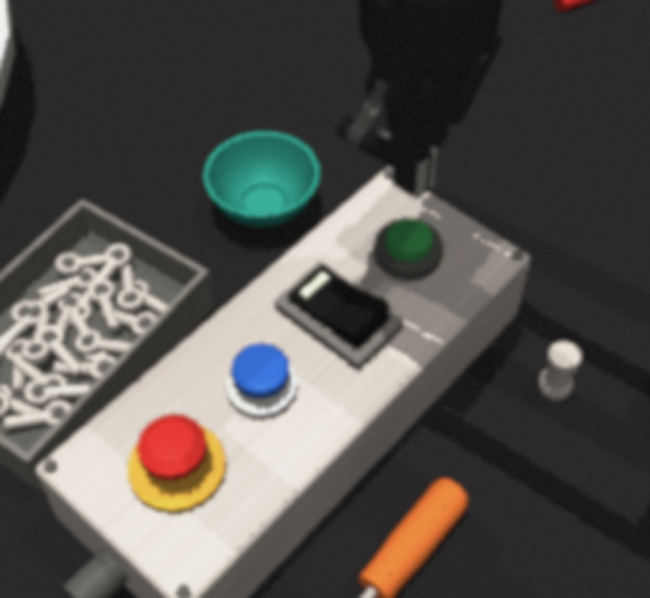

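The blue knob is in (top at 0.0974) and the rocker is still on. The fingers are over the green button (crop 408,245), so I'll press it.

jog_arm(motion=[[[0, 0, -0.03, 0, 0, 0, 1], [0, 0, -0.03, 0, 0, 0, 1], [0, 0, -0.02, 0, 0, 0, 1], [0, 0, -0.008, 0, 0, 0, 1], [0, 0, -0.008, 0, 0, 0, 1], [0, 0, -0.006, 0, 0, 0, 1], [0, 0, -0.006, 0, 0, 0, 1], [0, 0, -0.003, 0, 0, 0, 1], [0, 0, 0, 0, 0, 0, 1], [0, 0, 0, 0, 0, 0, 1]]])

```text
time_s: 8.65
eef_pos: [0.534, -0.0077, 0.0859]
tcp_rot: [0.103, 0.995, 0.0, 0.0]
force: [-7.7, 0.4, 13.2]
grip_width: 0.0004
finger_force: 6.3
```

jog_arm(motion=[[[0, 0, -0.003, 0, 0, 0, 1], [0, 0, 0, 0, 0, 0, 1], [0, 0, 0, 0, 0, 0, 1], [0, 0, 0.02, 0, 0, 0, 1], [0, 0, 0.03, 0, 0, 0, 1], [0, 0, 0.05, 0, 0, 0, 1], [0, 0, 0.05, 0, 0, 0, 1], [0, 0, 0.05, 0, 0, 0, 1], [0, 0, 0, 0, 0, 0, 1], [0, 0, 0, 0, 0, 0, 1], [0, 0, 0, 0, 0, 0, 1]]])

```text
time_s: 9.75
eef_pos: [0.5333, -0.0077, 0.182]
tcp_rot: [0.103, 0.995, -0.0, -0.001]
force: [0.6, 0.2, -1.2]
grip_width: -0.0004
finger_force: 0.0
```

Run:
```python
from h import *
im,d=cams.read_camera("side"); cv2.imwrite("pics/side4.png",cv2.resize(im[100:330,130:380,::-1],None,fx=2.6,fy=2.6,interpolation=cv2.INTER_CUBIC))
for lo,hi in (((100,120,40),(130,255,255)),((50,100,30),(75,255,255))):
  for b in blobs("side",im,lo,hi): print(b[:3],topoint("side",*b[1],np.median(d[b[3]])).round(4))
```

```text
(339, array([229.8, 242.3]), [220, 233, 21, 20]) [0.5603 0.1332 0.097 ]
(223, array([287. , 192.3]), [279, 185, 17, 16]) [ 0.5306 -0.0057  0.0906]
```

View pics/side4.png

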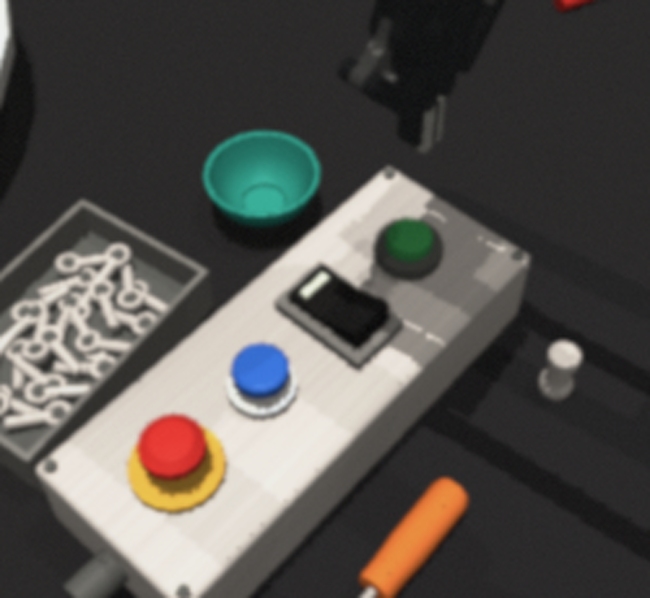

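The rocker is on (crop 340,305), the blue knob is in (260,370), and the green button is back up (408,243, z 0.0906). The arm is clear and the loose objects look undisturbed.

```bash
python3 -c "
from cell import ticket; print(ticket.job_done())"
```

```text
the job is handed in; nothing more can be done
None
```

I flipped the rocker on, pushed the blue knob in, then pressed the green button, which came back up; the red stop and the loose items were not touched, and the job is handed in at about 10 s.

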